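Pull the middle tray from a sloped stack for weighing

TASK

The middle tray of the three stacked on the sloped display stand has to be weighed: lift the upper tray off and set it down on the white cutting board, then put the middle tray flat on the weighing platform of the scale, centred and lengthwise along it, and let go of it. Then stack the upper tray back onto the lower tray, fully home in its rim, and leave it. The lower tray stays where it is; set every tray down gently (no dropping, no hard pressing), keep the trays from tipping over, and do not disturb the other things on the table.

Things in the scene. Friction and masses are not known exactly. Their poses are not given: they have to be found in the camera images.
- upper_c (a point): Centre (half-way up) of the top one of three identical white plastic stacking trays (thin sausages). Each: 62 (its x) x 150 (its y) x 46 mm high (its z, out of its open top), 0.25 to 0.5 kg; grip it across its long walls, 62 mm apart outside, from 6 mm above the underside to the rim. Stacked walls are flush: fingers over 17 mm below a tray's centre grip the next tray too.
- middle_c (a point): Centre (half-way up) of the middle tray (short thick sausages in it), same axes. Under each tray's walls is a foot, 6 mm high, 48 x 136 mm (45 x 133 at the bottom), on which it stands on a flat surface. In a stack it drops into the 52 x 140 mm mouth of the tray below until the walls stand rim on rim: trays are then 40 mm apart along their z, with 2 mm of play to each side.
- lower_c (a point): Centre (half-way up) of the bottom tray, same axes, resting in the stand between fences (30 mm high on the low side, 14 mm on the others). It must stay where it is. In the stack all trays lean with the stand: their z is 28 degrees from vertical, their x runs up the slope, their y is level.
- stand: Steel display stand, fixed, on a 150 x 210 mm foot plate; origin at the middle of its underside, z up. Its ramp rises at 28 degrees towards its +x; its low side, -x, is roughly towards the robot. The ramp's middle is 64 mm above the origin. The ramp is 125 mm long and 200 mm wide.
- scale: White bench scale, fixed; origin at the middle of its underside, z up; base 140 (x) x 200 (y) x 30 mm. Above its middle, on a column, is a level dark steel weighing platform, 110 (x) x 190 (y) mm. Its top is anywhere from 50 to 90 mm above the table, which is not reported: find it by touch or sight. It holds its height unless pushed with over 70 N.
- board: White cutting board, fixed, 140 (x) x 220 (y) x 15 mm, flat; origin at the middle of its underside. The upper tray is parked on it. Board and scale stand to the left and right of the stand, either way round.
- tub_c (a point): Bystander: white plastic tub, 130 mm across and 130 mm high, two side handles; this is half-way up its axis.
- jar_c (a point): Bystander: jar, 66 mm across and 100 mm high; this is half-way up its axis.
- roll: Bystander: label roll, 64 mm across and 45 mm high; origin at the centre of its underside.
- can_c (a point): Bystander: can, 72 mm across and 90 mm high; this is half-way up its axis.
- bowl: Bystander: small steel bowl, 90 mm across and 35 mm high; origin at the centre of its underside.
There are look-alikes about, which are no part of the job. What is shaped like the part that bears middle_c but blue or turquoise is not meant.

How it is judged:
By the outcome, as a careful person would: the job done as asked, in the order asked, and still so for the second after the job is handed in, with the robot touching nothing.
It also fails if it takes over 64 s, if anything falls off the work surface, if the arm or the gripper's body presses on something with over 40 N, if the wrist force passes 120 N, or if a joint passes its speed limit or range.

ROBOT

A 6-joint arm with a two-finger parallel gripper is mounted at the origin on the work surface. World frame = base frame: x ahead of the robot, y to its left, z up, the work surface at z = 0. Lengths are in m, angles in degrees, forces in N, time in s.
With the tool pointing down it reaches from about 0.3 to 0.75 m from the base axis. Payload 8.5 kg.
Tool frame: the origin (TCP) lies on the centre line of the jaws, within the pads' length; the fingertips stand 25 mm ahead of it and the grasp point (between the pads) lies 6 mm ahead of it; z points along the fingers, y is the line along which they close (so a half turn about z gives the same grasp; the last joint's range is limited). The gripper opens to 85 mm and grips with 20 to 120 N. Pads are 22 mm wide; open, the fingers measure 114 mm over their backs; the gripper's body (76 mm by 85 mm) begins 54 mm behind the grasp point. The pads swing forward as they close: fully open they stand 13 mm farther back than shut.
Start: joints at [53.096, 21.807, 74.336, -0, 83.858, -12.336], TCP at [0.229, 0.5, 0.256] pointing down, gripper open.
Joint ranges: [-178.18, 178.18], [-50.72, 133.34], [12.68, 142.11], [-81.47, 261.47], [9.98, 163.14], [-165.26, 165.26]. Speed limits (degrees/s): [136.94, 136.94, 180, 180, 180, 180].

INTERFACE

Orientations are given as a 3x3 rotation matrix whose columns are the frame's x, y, z axes.
In Python, from rig import telemetry, optics, env gives the robot as it stands.
- The arm moves only by the tool send_rows, never from a script. Its argument "deltas" is a list that holds one entry, the list of rows, each a list of 7 numbers: the shift along the tool's x, y, z in m, then the turn, a rotation vector about the tool's x, y, z in rad, then the opening, from -1 (shut) to 1 (fully open), so that 0 is half open. In form: [[[x, y, z, ax, ay, az, grip], ...]]. A call has 1 to 12 rows; each row shifts and turns the commanded pose from where the row before left it, along the tool's axes as they then stand; what a row does not reach is not made up. A row lasts 1/8 s, in which the tool goes at most 62.5 mm and 10.7 degrees, less where a joint would pass 70% of its speed; a pose out of reach is approached as far as the arm can. A call is refused whole if a number of a shift passes 0.0625 or a number of a turn 0.188, either way. A call with a gripper value outside its range is refused whole. The fingers move at their own pace and stop on an object; "squeeze" is the grip in N (left out, the last holds). Time passes only in rows, so rows that do not move let the fingers close. It gives the time, the measured TCP pose, the force, the opening and the grip force at its end, in the units of the state.
- telemetry.observe(): the state, without advancing time (a new reading comes with each control period).
- optics.get_image(name): name is "scene" or "side" or "wrist"; returns a dict with "image" (400x640x3 uint8, red, green, blue), "range_z" (400x640 float32, m along the optical axis (not along the pixel's ray), 0 where there is no reading), "K" (3x3 intrinsics, pixels), "rvec" (rotation vector, rad) and "tvec" (3), from world to camera coordinates, as OpenCV has them; the wrist camera has in their place "hand_eye" (4x4, takes a point from camera to tool coordinates, whose origin is the TCP and whose axes are the flange's). Camera axes: x right, y down, z forward; pixel columns grow to the right and rows downward; lengths in m; the calibration is good to about 2 mm. A picture is of the moment at which its call begins: read the wrist's pose just before it.
- env.close_job(): hands the job in; it is judged then, once.
The state is a dict: "time_s": time; "q": joint angles; "qvel": joint speeds; "joint_efforts": joint torques, N m; "position": TCP position; "tool_rot": TCP orientation; "ft_force": force on the tool from outside, world axes, zero at the start; "wrist_torque": the same for the moment, N m; "grip_width": finger opening in m; "gripper_force": force on a finger pad.
Only numpy, scipy, OpenCV 4.12 (cv2) and the standard library are available. Lean on these libraries where they do the work, as an engineer would, in place of code of your own. Each camera call takes 0.05 s, during which the arm holds its last target. There are 200 camera calls.

## Working session

There is one attempt and no reset: what is moved stays moved. The work goes in short steps, Python scripts to look and compute and a tool call to move; the robot and the scene stay as the last step left them, time stands still between calls to the robot, and variables do not carry over. Pictures are saved under pics/ and viewed, at most 10 in all, crops included, and the job is handed in when it is done.

Besides the shell and the picture viewer there is one more tool, called after ">>>" as name(argument=value, ...) on one line, values as JSON. send_rows: Moves the arm, as the interface text tells. Its arguments: {"type":"object","properties":{"deltas":{"type":"array"},"squeeze":{"type":"number"}},"required":["deltas"]}

```bash
ls; mkdir -p pics
cat > h.py <<'E'
import numpy as np, cv2
from rig import telemetry, optics, env
def cam(name):
    s=telemetry.observe(); d=optics.get_image(name)
    if 'hand_eye' in d:
        T=np.eye(4);T[:3,:3]=np.array(s['tool_rot']);T[:3,3]=s['position'];M=T@np.array(d['hand_eye'])
    else:
        R=cv2.Rodrigues(np.array(d['rvec'],float))[0];M=np.eye(4);M[:3,:3]=R.T;M[:3,3]=-R.T@np.array(d['tvec']).ravel()
    Z=d['range_z'];K=np.array(d['K']);v,u=np.mgrid[:400,:640]
    P=np.stack([(u-K[0,2])/K[0,0]*Z,(v-K[1,2])/K[1,1]*Z,Z],-1)@M[:3,:3].T+M[:3,3]
    P[Z==0]=np.nan
    return d['image'],P,M,K,s
E
python3 - <<'E'
from h import *
print(telemetry.observe())
a=[]
for n in('scene','side'):
    im,P,M,K,s=cam(n);a.append(im);print(n,M.round(3).tolist(),K[0,0]);np.savez(''+n,im=im,P=P)
    cv2.imwrite(f'pics/{n}0.png',im[:,:,::-1])
E
```

```text
pics
{'time_s': 0.0, 'q': array([ 5.30952263e+01,  2.18428729e+01,  7.43844786e+01, -8.37555081e-04,
        8.38594809e+01, -1.23357350e+01]), 'qvel': array([-0.00539336, -0.04213692, -0.0159055 ,  0.05416516, -0.03105002,
        0.0186031 ]), 'joint_efforts': array([-3.69503541e-03, -4.48469567e+01, -2.31270164e+01, -4.22243720e-04,
        4.96836175e-03, -3.17940226e-05]), 'position': array([0.22853087, 0.49999066, 0.25569573]), 'tool_rot': array([[-9.09461441e-01,  4.15787303e-01, -8.98421308e-04],
       [ 4.15788158e-01,  9.09460674e-01, -1.22058129e-03],
       [ 3.09576647e-04, -1.48362456e-03, -9.99998852e-01]]), 'ft_force': array([0.23590642, 0.57682534, 0.27699707]), 'wrist_torque': array([ 0.0476726 ,  0.02034041, -0.00072308]), 'gripper_force': 0.0, 'grip_width': 0.08536815238282278}
scene [[-0.499, 0.702, -0.509, 1.106], [0.867, 0.412, -0.281, 0.314], [0.013, -0.581, -0.814, 1.167], [0.0, 0.0, 0.0, 1.0]] 377.803439896025
side [[0.741, -0.358, 0.569, -0.368], [-0.672, -0.387, 0.632, -0.963], [-0.006, -0.85, -0.527, 0.902], [0.0, 0.0, 0.0, 1.0]] 484.15306676285087
```

View pics/scene0.png

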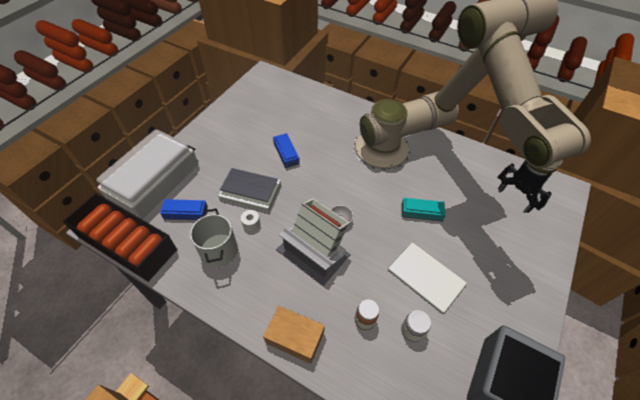

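View pics/side0.png

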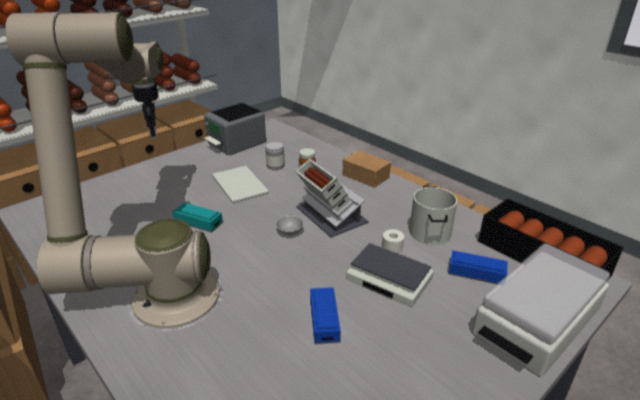

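The scene view shows the stack at about (325,225), the scale at (250,187), the board at (427,277), the bowl at (342,213) in front of the stack, the roll at (250,220) and the tub at (213,240). The side view agrees: stack (325,195), scale (390,270), board (240,183).

Run:
```python
import numpy as np,cv2
B={'scene':dict(scale=(215,165,285,212),board=(380,235,475,318),stack=(275,190,355,285),bowl=(332,205,354,226),roll=(238,208,263,233)),
'side':dict(scale=(340,240,440,302),board=(208,162,272,204),stack=(290,155,370,235),bowl=(275,213,305,238),roll=(380,228,405,252))}
for n in B:
    z=np.load(n+'.npz');P=z['P'];im=z['im'].astype(int)
    for k,(a,b,c,d) in B[n].items():
        p=P[b:d,a:c].reshape(-1,3);g=im[b:d,a:c].reshape(-1,3);h=p[:,2]
        if k in('scale','board'):
            print(n,k,'hist',np.histogram(h[h==h],bins=np.arange(-.01,.12,.005))[0])
            m=(h>.046)&(h<.1)&(g.max(1)<110) if k=='scale' else (h>.010)&(h<.022)&(g.min(1)>130)
        else: m=h>(.025 if k!='stack' else .1)
        q=p[m]
        if len(q)<5: print(n,k,'few');continue
        r=cv2.minAreaRect((q[:,:2]*1000).astype(np.float32))
        print(n,k,len(q),'medz',np.median(q[:,2]).round(4),'zmax',q[:,2].max().round(3),r)
```

```text
scene scale hist [ 21 568 800  99  40  53  64 189 196  11  14 223 847 147   0   0   0   0
   0   0   0   0   0   1   3]
scene scale 1174 medz 0.0524 zmax 0.06 ((469.482421875, -334.8001708984375), (114.83325958251953, 190.46043395996094), 13.351588249206543)
scene board hist [  23 1684 3166  259  961 1534  101    0    0    0    0    0    0    0
    0    1    0    6    2   41   79    3    0    0    0]
scene board 2552 medz 0.0158 zmax 0.022 ((461.0699157714844, 374.4468688964844), (219.6793212890625, 142.9381561279297), 76.3821792602539)
scene stack 1816 medz 0.1532 zmax 0.191 ((536.6736450195312, 8.366172790527344), (152.7861785888672, 107.86042022705078), 80.4632568359375)
scene bowl 259 medz 0.151 zmax 0.191 ((449.13189697265625, 46.220001220703125), (190.90158081054688, 73.83137512207031), 25.588163375854492)
scene roll 249 medz 0.0442 zmax 0.051 ((585.3443603515625, -248.59487915039062), (62.8317985534668, 62.800872802734375), 34.723514556884766)
side scale hist [  79 1911  708  135  160  158  191  642  179   29   71  729 1173   12
    0    0    0    0    0    0    0    0    0    0    0]
side scale 1888 medz 0.0506 zmax 0.056 ((467.0155334472656, -340.19561767578125), (114.626708984375, 190.65504455566406), 14.56875991821289)
side board hist [ 163 1007  271  184  842  191    6    5    3    2    0    0    0    0
    0    0    0    0    0    0    0    0    0    0    0]
side board 1013 medz 0.013 zmax 0.019 ((458.0023193359375, 368.23895263671875), (226.26304626464844, 139.54745483398438), 76.46237182617188)
side stack 1173 medz 0.157 zmax 0.188 ((562.1926879882812, 86.71095275878906), (343.6856994628906, 126.2192153930664), 70.94515991210938)
side bowl 168 medz 0.0306 zmax 0.037 ((406.690185546875, 18.09056854248047), (89.84518432617188, 87.2453842163086), 45.42527389526367)
side roll 340 medz 0.0421 zmax 0.056 ((556.6998901367188, -271.9654846191406), (129.3885955810547, 61.94172286987305), 34.64633560180664)
```

```bash
cat >> h.py <<'E'
from scipy.spatial.transform import Rotation as Ro
def trayR(yaw,tilt):  # columns tray x,y,z ; yaw deg, tilt deg
    return (Ro.from_euler('z',yaw,degrees=True)*Ro.from_euler('y',-tilt,degrees=True)).as_matrix()
def toolR(yaw,tilt):
    R=trayR(yaw,tilt); return np.c_[R[:,1],R[:,0],-R[:,2]]
def plan(R,p,*more,cur=None):
    s=telemetry.observe();R0=np.array(s['tool_rot']);p0=np.array(s['position'])
    if cur: R0,p0=cur
    rv=Ro.from_matrix(R0.T@R).as_rotvec();n=int(np.ceil(np.linalg.norm(rv)/.17))
    print('rot',n,'x',(rv/max(n,1)).round(4).tolist(),'deg',np.degrees(np.linalg.norm(rv)).round(2))
    for q in (p,)+more:
        d=R.T@(np.array(q)-p0);m=int(np.ceil(np.linalg.norm(d)/.055));print('shift tot',d.round(4).tolist(),'|',m,'x',(d/max(m,1)).round(4).tolist());p0=np.array(q)
E
python3 - <<'E'
from h import *
for n in('scene','side'):
    z=np.load(n+'.npz');P=z['P'].reshape(-1,3)
    m=(abs(P[:,0]-.55)<.12)&(abs(P[:,1])<.12)&(P[:,2]>.181)&(P[:,2]<.2);q=P[m]
    c=q.mean(0);u=np.linalg.svd(q-c)[2][0];u*=np.sign(u[1]);t=(q-c)@u
    print(n,m.sum(),c.round(4),'dir deg',np.degrees(np.arctan2(u[1],u[0])),u.round(3),t.min(),t.max())
    mid=c+u*(t.min()+t.max())/2; yaw=np.degrees(np.arctan2(u[1],u[0]))-90;R=trayR(yaw,28)
    cen=mid-R@[.029,0,.023];print('mid',mid,'centre',cen)
c=np.array([.515,.01,.155]);R=toolR(-9.7,28)
view=c-R[:,2]*.2
plan(R,[.3,.3,.35],view); print(view)
E
```

```text
scene 164 [0.5382 0.0106 0.1858] dir deg 80.64447135992548 [ 0.163  0.987 -0.005] -0.07697059725870002 0.07206618395533003
mid [0.53777739 0.00822681 0.18580657] centre [0.52316672 0.01063394 0.1518841 ]
side 73 [0.5326 0.001  0.1846] dir deg 81.07547102493145 [ 0.155  0.988 -0.002] -0.07365176446617763 0.08061729914777636
mid [0.53316833 0.0044051  0.1846388 ] centre [0.51853996 0.00670225 0.15071633]
rot 9 x [-0.0464, -0.0355, 0.1426] deg 79.48
shift tot [-0.1851, 0.1362, -0.0343] | 5 x [-0.037, 0.0272, -0.0069]
shift tot [-0.2496, 0.1387, 0.0946] | 6 x [-0.0416, 0.0231, 0.0158]
[0.42244805 0.02582019 0.33158952]
```

>>> send_rows(deltas=[[[0,0,0,-0.0464,-0.0355,0.1426,1],[0,0,0,-0.0464,-0.0355,0.1426,1],[0,0,0,-0.0464,-0.0355,0.1426,1],[0,0,0,-0.0464,-0.0355,0.1426,1],[0,0,0,-0.0464,-0.0355,0.1426,1],[0,0,0,-0.0464,-0.0355,0.1426,1],[0,0,0,-0.0464,-0.0355,0.1426,1],[0,0,0,-0.0464,-0.0355,0.1426,1],[0,0,0,-0.0464,-0.0355,0.1426,1]]])

```text
time_s: 1.23
position: [0.2285, 0.5, 0.2561]
tool_rot: [[0.173, 0.868, 0.465], [0.985, -0.153, -0.08], [0.002, 0.471, -0.882]]
ft_force: [0.6, 0.5, 0.3]
grip_width: 0.0855
gripper_force: 0.0
```

>>> send_rows(deltas=[[[-0.037,0.0272,-0.0069,0,0,0,1],[-0.037,0.0272,-0.0069,0,0,0,1],[-0.037,0.0272,-0.0069,0,0,0,1],[-0.037,0.0272,-0.0069,0,0,0,1],[-0.037,0.0272,-0.0069,0,0,0,1],[-0.0416,0.0231,0.0158,0,0,0,1],[-0.0416,0.0231,0.0158,0,0,0,1],[-0.0416,0.0231,0.0158,0,0,0,1],[-0.0416,0.0231,0.0158,0,0,0,1],[-0.0416,0.0231,0.0158,0,0,0,1],[-0.0416,0.0231,0.0158,0,0,0,1],[0,0,0,0,0,0,1]]])

```text
time_s: 2.72
position: [0.4231, 0.0231, 0.3311]
tool_rot: [[0.174, 0.87, 0.462], [0.985, -0.154, -0.081], [0.001, 0.469, -0.883]]
ft_force: [-0.1, 0.4, -0.7]
grip_width: 0.0855
gripper_force: 0.0
```

Run:
```python
from h import *
im,P,M,K,s=cam('wrist');print(s['position'],s['ft_force'],s['q'].round(1),np.degrees(np.arccos(np.clip((np.trace(s['tool_rot'].T@toolR(-9.7,28))-1)/2,-1,1))))
cv2.imwrite('pics/w1.png',im[:,:,::-1]);np.savez('w1',im=im,P=P,M=M)
```

```text
[0.42309754 0.02312954 0.33106218] [-0.07775096  0.43029288 -0.73193655] [-14.1  -4.9  99.2   2.3  57.9  -4.8] 0.3367451859737955
```

View pics/w1.png

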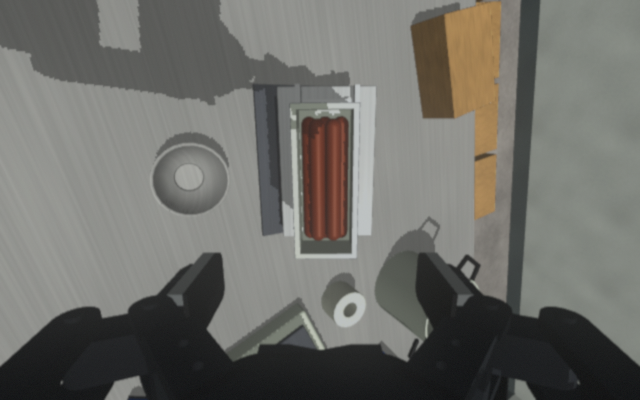

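The wrist view shows the upper tray's rim at about u 293–357, v 104–256, with the bowl at (190,178) and the roll at (348,308).

```bash
cat >> h.py <<'E'
def rim(im,P,yaw,tilt,c,half=(.05,.095),zr=(.012,.035)):
    R=trayR(yaw,tilt);L=(P-np.array(c))@R
    for it in range(2):
        m=(abs(L[...,0])<half[0])&(abs(L[...,1])<half[1])&(L[...,2]>zr[0])&(L[...,2]<zr[1])
        m=cv2.morphologyEx(m.astype(np.uint8),cv2.MORPH_OPEN,np.ones((2,2),np.uint8))>0
        q=L[m];r=cv2.minAreaRect((q[:,:2]*1000).astype(np.float32));z=np.median(q[:,2])
        zr=(z-.006,z+.006)
    ext=[np.percentile(q[:,i],[1,99]) for i in (0,1)]
    C=np.array(c)+R@[r[0][0]/1e3,r[0][1]/1e3,z-.023]
    print('rim n',m.sum(),'rect',r,'z',z,'ext',np.round(ext,4).tolist(),'centre',C.round(4))
    A=np.c_[q[:,:2],np.ones(len(q))];k=np.linalg.lstsq(A,q[:,2],rcond=None)[0];print('slopes deg',np.degrees(k[:2]).round(2))
    return C,m
E
python3 - <<'E'
from h import *
w=np.load('w1.npz');C,m=rim(w['im'],w['P'],-9.7,28,[.521,.0085,.153])
R=toolR(-9.7,28)
# low-z pieces: inspect scale edge also
s=telemetry.observe()
cen=C
g=cen+trayR(-9.7,28)@[0,0,.007]      # grasp pt
t=g-R[:,2]*.006
plan(R,t-R[:,2]*.08,t-R[:,2]*.01,t);print(t)
E
```

```text
return _methods._mean(a, axis=axis, dtype=dtype,
  ret = ret.dtype.type(ret / rcount)
Traceback (most recent call last):
  File "h.py", line 32, in rim
    ext=[np.percentile(q[:,i],[1,99]) for i in (0,1)]
         ~~~~~~~~~~~~~^^^^^^^^^^^^^^^
IndexError: index -1 is out of bounds for axis 0 with size 0
```

Run:
```python
from h import *
w=np.load('w1.npz');P=w['P'];print(optics.get_image('wrist')['hand_eye'].round(4).tolist())
s=telemetry.observe();print(s['tool_rot'].round(3).tolist())
for v,u in [(180,325),(104,300),(252,340),(350,40),(60,600),(180,100),(20,200)]:print(v,u,P[v,u],((P[v,u]-s['position'])@s['tool_rot']).round(3))
```

```text
[[0.0008, -0.9654, -0.2607, 0.0656], [1.0, 0.0004, 0.0015, -0.0014], [-0.0013, -0.2607, 0.9654, -0.1173], [0.0, 0.0, 0.0, 1.0]]
[[0.169, 0.87, 0.463], [0.986, -0.15, -0.078], [0.002, 0.469, -0.883]]
180 325 [0.51860274 0.01194159 0.1595647 ] [0.002 0.005 0.197]
104 300 [0.50354924 0.08712935 0.16368967] [ 0.074 -0.017  0.181]
252 340 [ 0.51342951 -0.0596712   0.17822087] [-0.069  0.02   0.184]
350 40 [0.34167309 0.0494058  0.34501269] [ 0.009 -0.067 -0.051]
60 600 [ 2.27643748  0.02041209 -0.3670022 ] [0.308 1.287 1.475]
180 100 [ 0.31645905  0.0386175  -0.00162301] [-0.006 -0.25   0.244]
20 200 [ 0.47043022  0.19313159 -0.00132588] [ 0.172 -0.139  0.303]
```

```bash
sed -i '/MORPH_OPEN/d' h.py
python3 - <<'E'
from h import *
w=np.load('w1.npz');C,m=rim(w['im'],w['P'],-9.7,28,[.521,.0085,.153])
L=(w['P']-[.521,.0085,.153])@trayR(-9.7,28);print(L[104,300],L[180,325],L[252,340])
R=toolR(-9.7,28)
t=C+trayR(-9.7,28)@[0,0,.007]-R[:,2]*.006
plan(R,t-R[:,2]*.08,t);print(t)
E
```

```text
rim n 2762 rect ((0.1641979217529297, 0.5911331176757812), (62.93647003173828, 151.4434356689453), 0.3700675070285797) z 0.02205070397736547 ext [[-0.0312, 0.0314], [-0.0741, 0.0761]] centre [0.5217 0.009  0.1522]
slopes deg [0.6  0.46]
[-0.02186681  0.07456496  0.02373359] [0.00048355 0.00298848 0.00717787] [ 0.01539334 -0.06847214  0.02037962]
rot 1 x [-0.0002, -0.0008, -0.0016] deg 0.1
shift tot [-0.0, 0.0051, 0.1126] | 3 x [-0.0, 0.0017, 0.0375]
shift tot [-0.0, 0.0, 0.08] | 2 x [-0.0, 0.0, 0.04]
[0.51566592 0.01001148 0.16371723]
```

>>> send_rows(deltas=[[[0,0.0017,0.0375,0,0,-0.008,1],[0,0.0017,0.0375,0,0,0,1],[0,0.0017,0.0375,0,0,0,1],[0,0,0.026,0,0,0,1],[0,0,0.026,0,0,0,1],[0,0,0.026,0,0,0,1],[0,0,0,0,0,0,1]]], squeeze=50)

```text
time_s: 3.7
position: [0.5147, 0.0123, 0.1648]
tool_rot: [[0.159, 0.873, 0.461], [0.987, -0.139, -0.076], [-0.002, 0.467, -0.884]]
ft_force: [-0.5, -0.0, 0.8]
grip_width: 0.0855
gripper_force: 0.0
```

Run:
```python
from h import *
im,P,M,K,s=cam('wrist');print(s['position'],s['ft_force'])
C,m=rim(im,P,-9.3,28,[.5217,.009,.1525])
R=toolR(-9.3,28);t=C+trayR(-9.3,28)@[0,0,.007]-R[:,2]*.006
plan(R,t)
cv2.imwrite('pics/w2.png',im[:,:,::-1])
```

```text
[0.51470471 0.01230787 0.16483212] [-0.52919141 -0.0486796   0.84492463]
rim n 16913 rect ((-0.4293632507324219, 24.652055740356445), (105.22123718261719, 97.409423828125), 86.38092041015625) z 0.022513284350535137 ext [[-0.0454, 0.0427], [-0.0233, 0.0752]] centre [0.5255 0.0334 0.1519]
slopes deg [0.36 1.56]
rot 1 x [-0.0004, 0.0008, 0.0036] deg 0.21
shift tot [0.0228, -0.0003, 0.0028] | 1 x [0.0228, -0.0003, 0.0028]
```

View pics/w2.png

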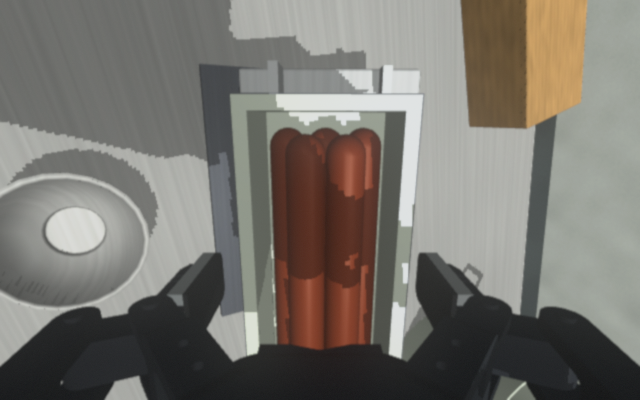

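The fingers straddle the upper tray's long walls evenly (walls at u≈240 and 410), so I close.

>>> send_rows(deltas=[[[0,0,0,0,0,0,-1],[0,0,0,0,0,0,-1],[0,0,0,0,0,0,-1],[0,0,0,0,0,0,-1],[0,0,0,0,0,0,-1]]], squeeze=50)

```text
time_s: 4.38
position: [0.5151, 0.0111, 0.1675]
tool_rot: [[0.161, 0.87, 0.466], [0.987, -0.14, -0.078], [-0.002, 0.472, -0.881]]
ft_force: [-2.3, 3.9, 6.4]
grip_width: 0.0613
gripper_force: 53.5
```

Run:
```python
from h import *
s=telemetry.observe();np.savez('gripU',R=s['tool_rot'],p=s['position']);print(s['position'],s['ft_force'],s['wrist_torque'],s['q'].round(1))
```

```text
[0.51508487 0.01107654 0.16745183] [-2.34197668  3.91914364  6.39611615] [0.39655624 0.3198051  0.21356182] [-12.6  16.  106.1   3.   29.7  -5.7]
```

>>> send_rows(deltas=[[[0,0,-0.006,0,0,0,-1],[0,0,-0.008,0,0,0,-1],[0,0,-0.01,0,0,0,-1],[0,0,-0.02,0,0,0,-1],[0,0,-0.03,0,0,0,-1],[0,0,-0.04,0,0,0,-1],[0,0,0,0,0,0,-1],[0,0,0,0,0,0,-1]]])

```text
time_s: 5.38
position: [0.4621, 0.0195, 0.2658]
tool_rot: [[0.161, 0.872, 0.463], [0.987, -0.141, -0.078], [-0.003, 0.469, -0.883]]
ft_force: [0.2, 0.2, -3.3]
grip_width: 0.0612
gripper_force: 55.7
```

Run:
```python
from h import *
s=telemetry.observe();print(s['position'],s['ft_force'],s['wrist_torque'],s['grip_width'])
im,P,M,K,s=cam('side');cv2.imwrite('pics/s2.png',cv2.resize(im[100:280,230:430,::-1],None,fx=3,fy=3))
# target over board
p0=s['position'];R=toolR(-13.6,0)
b=np.array([.4595,.371,.015+.046+.0])  
gz=.015+.023+.0085+.006
print(gz);plan(R,[p0[0],p0[1]+.05,.30],[.4595,.371,.2],[.4595,.371,.07])
```

```text
[0.46206737 0.01947354 0.26575039] [ 0.15049421  0.2198519  -3.3289834 ] [ 0.03528301  0.538737   -0.03433417] 0.06123993958159582
0.0525
rot 3 x [0.1624, -0.0053, 0.0248] deg 28.25
shift tot [0.0486, -0.0118, -0.0347] | 2 x [0.0243, -0.0059, -0.0173]
shift tot [0.2925, -0.0734, 0.1] | 6 x [0.0487, -0.0122, 0.0167]
shift tot [0.0, 0.0, 0.13] | 3 x [0.0, 0.0, 0.0433]
```

View pics/s2.png

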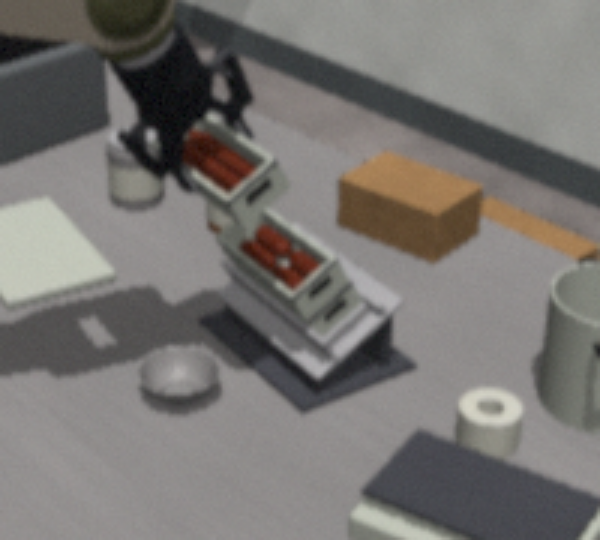

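The upper tray is held cleanly; the middle and lower trays stayed in place (crop around (280,265)).

>>> send_rows(deltas=[[[0,0,0,0.1624,-0.0053,0.0248,-1],[0,0,0,0.1624,-0.0053,0.0248,-1],[0,0,0,0.1624,-0.0053,0.0248,-1],[0.0243,-0.0059,-0.0173,0,0,0,-1],[0.0243,-0.0059,-0.0173,0,0,0,-1],[0.0487,-0.0122,0.0167,0,0,0,-1],[0.0487,-0.0122,0.0167,0,0,0,-1],[0.0487,-0.0122,0.0167,0,0,0,-1],[0.0487,-0.0122,0.0167,0,0,0,-1],[0.0487,-0.0122,0.0167,0,0,0,-1],[0.0487,-0.0122,0.0167,0,0,0,-1],[0,0,0,0,0,0,-1]]])

```text
time_s: 6.92
position: [0.459, 0.3732, 0.197]
tool_rot: [[0.231, 0.973, -0.002], [0.973, -0.231, -0.002], [-0.003, -0.002, -1.0]]
ft_force: [0.2, -0.2, -3.7]
grip_width: 0.0614
gripper_force: 56.7
```

Run:
```python
from h import *
im,P,M,K,s=cam('wrist');print(s['position'],s['ft_force'],s['q'].round(1))
im2,P2,*_=cam('scene')
# board check from wrist
m=(P[...,2]>.008)&(P[...,2]<.022)&(im.min(2)>130);q=P[m];print(m.sum(),np.median(q[:,2]),cv2.minAreaRect((q[:,:2]*1000).astype(np.float32)))
R=toolR(-13.6,0);plan(R,[.4595,.371,.07])
```

```text
[0.4590182  0.37323551 0.1969748 ] [ 0.18032574 -0.15068301 -3.7490011 ] [27.7 28.7 73.  -0.  78.5 41.1]
3991 0.013914443853968672 ((567.2298583984375, 390.90606689453125), (84.115966796875, 355.6795654296875), 47.056182861328125)
rot 1 x [0.0006, 0.0017, 0.0009] deg 0.12
shift tot [0.0001, -0.0005, 0.1291] | 3 x [0.0, -0.0002, 0.043]
```

>>> send_rows(deltas=[[[0,0,0.05,0,0,0,-1],[0,0,0.045,0,0,0,-1],[0,0,0.025,0,0,0,-1],[0,0,0.014,0,0,0,-1],[0,0,0,0,0,0,-1],[0,0,0,0,0,0,-1]]])

```text
time_s: 7.78
position: [0.4609, 0.3707, 0.0681]
tool_rot: [[0.235, 0.972, 0.004], [0.972, -0.235, 0.001], [0.002, 0.004, -1.0]]
ft_force: [0.8, 0.2, -3.8]
grip_width: 0.0612
gripper_force: 56.5
```

>>> send_rows(deltas=[[[0,0,0.003,0,0,0,-1],[0,0,0.002,0,0,0,-1],[0,0,0,0,0,0,-1]]])

```text
time_s: 8.15
position: [0.4602, 0.3706, 0.0619]
tool_rot: [[0.235, 0.972, 0.002], [0.972, -0.235, -0.0], [0.0, 0.002, -1.0]]
ft_force: [-0.9, -1.0, -3.4]
grip_width: 0.0614
gripper_force: 56.6
```

>>> send_rows(deltas=[[[0,0,0.002,0,0,0,-1],[0,0,0.002,0,0,0,-1],[0,0,0,0,0,0,-1]]])

```text
time_s: 8.52
position: [0.4601, 0.3706, 0.0576]
tool_rot: [[0.235, 0.972, 0.002], [0.972, -0.235, -0.001], [-0.0, 0.002, -1.0]]
ft_force: [-0.5, -0.2, -3.5]
grip_width: 0.0609
gripper_force: 56.6
```

>>> send_rows(deltas=[[[0,0,0.0015,0,0,0,-1],[0,0,0,0,0,0,-1],[0,0,0,0,0,0,-1]]])

```text
time_s: 8.9
position: [0.4603, 0.3706, 0.0564]
tool_rot: [[0.235, 0.972, 0.002], [0.972, -0.235, -0.0], [0.0, 0.002, -1.0]]
ft_force: [-0.3, -0.4, -3.3]
grip_width: 0.0612
gripper_force: 56.6
```

>>> send_rows(deltas=[[[0,0,0.0015,0,0,0,-1],[0,0,0,0,0,0,-1],[0,0,0,0,0,0,-1]]])

```text
time_s: 9.28
position: [0.4602, 0.3706, 0.0548]
tool_rot: [[0.235, 0.972, 0.002], [0.972, -0.235, -0.0], [0.0, 0.002, -1.0]]
ft_force: [-0.1, -0.4, -4.4]
grip_width: 0.0612
gripper_force: 56.6
```

>>> send_rows(deltas=[[[0,0,0.001,0,0,0,-1],[0,0,0,0,0,0,-1],[0,0,0,0,0,0,-1]]])

```text
time_s: 9.65
position: [0.4603, 0.3707, 0.0544]
tool_rot: [[0.235, 0.972, 0.003], [0.972, -0.235, -0.0], [0.001, 0.003, -1.0]]
ft_force: [-1.9, -1.9, 6.2]
grip_width: 0.0612
gripper_force: 57.7
```

>>> send_rows(deltas=[[[0,0,0.001,0,0,0,-1],[0,0,0,0,0,0,-1],[0,0,0,0,0,0,-1]]])

```text
time_s: 10.02
position: [0.4603, 0.3707, 0.0544]
tool_rot: [[0.235, 0.972, 0.003], [0.972, -0.235, 0.0], [0.001, 0.003, -1.0]]
ft_force: [-4.1, -2.3, 13.9]
grip_width: 0.0613
gripper_force: 58.7
```

>>> send_rows(deltas=[[[0,0,0.001,0,0,0,-1],[0,0,0,0,0,0,-1],[0,0,0,0,0,0,-1]]])

```text
time_s: 10.4
position: [0.4603, 0.3707, 0.0543]
tool_rot: [[0.235, 0.972, 0.004], [0.972, -0.235, 0.0], [0.001, 0.003, -1.0]]
ft_force: [-6.6, -4.8, 22.3]
grip_width: 0.0612
gripper_force: 59.7
```

>>> send_rows(deltas=[[[0,0,-0.0025,0,0,0,-1],[0,0,0,0,0,0,-1]]])

```text
time_s: 10.65
position: [0.4604, 0.3707, 0.0544]
tool_rot: [[0.235, 0.972, 0.003], [0.972, -0.235, -0.0], [0.0, 0.003, -1.0]]
ft_force: [-1.1, -0.6, 2.7]
grip_width: 0.0611
gripper_force: 57.6
```

Run:
```python
from h import *
s=telemetry.observe();np.savez('relU',R=s['tool_rot'],p=s['position']);print(s['position'],s['ft_force'],s['q'].round(2))
```

```text
[0.46039226 0.37069983 0.05444623] [-1.13296601 -0.64587309  2.73900045] [27.41 37.83 82.79 -0.09 59.24 41.04]
```

>>> send_rows(deltas=[[[0,0,0,0,0,0,0.5],[0,0,0,0,0,0,0.8],[0,0,0,0,0,0,1],[0,0,0,0,0,0,1],[0,0,-0.02,0,0,0,1],[0,0,-0.05,0,0,0,1],[0,0,-0.06,0,0,0,1],[0,0,-0.06,0,0,0,1],[0,0,0,0,0,0,1],[0,0,0,0,0,0,1]]])

```text
time_s: 11.9
position: [0.4595, 0.3705, 0.2436]
tool_rot: [[0.235, 0.972, 0.001], [0.972, -0.235, -0.001], [-0.001, 0.001, -1.0]]
ft_force: [-0.3, -1.1, 0.3]
grip_width: 0.0856
gripper_force: 0.0
```

Run:
```python
from h import *
im,P,M,K,s=cam('wrist');print(s['position'],s['ft_force'])
C,m=rim(im,P,-13.6,0,[.4602,.3707,.038]);np.savez('boardU',C=C)
g=np.load('gripU.npz');Rg=toolR(-9.33,28)
Cm=np.array([.5217,.009,.1527])-trayR(-9.33,28)[:,2]*.04
v=Cm-Rg[:,2]*.21
print('Cm',Cm,'v',v);plan(Rg,[.42,.2,.29],v)
cv2.imwrite('pics/w3.png',im[:,:,::-1])
```

```text
[0.45951151 0.37052316 0.24362232] [-0.31041039 -1.14160983  0.28709087]
rim n 2712 rect ((-0.3737297058105469, -0.5468215942382812), (150.56849670410156, 63.014915466308594), 89.96131134033203) z 0.021907790467871203 ext [[-0.0316, 0.0309], [-0.0753, 0.0747]] centre [0.4597 0.3703 0.0369]
slopes deg [0.02 0.27]
Cm [0.54023044 0.00595556 0.1173821 ] v [0.44294565 0.02193887 0.30280109]
rot 3 x [-0.1628, 0.0066, -0.0242] deg 28.31
shift tot [-0.1745, 0.0122, -0.0469] | 4 x [-0.0436, 0.003, -0.0117]
shift tot [-0.172, 0.0515, 0.0129] | 4 x [-0.043, 0.0129, 0.0032]
```

>>> send_rows(deltas=[[[0,0,0,-0.1628,0.0066,-0.0242,1],[0,0,0,-0.1628,0.0066,-0.0242,1],[0,0,0,-0.1628,0.0066,-0.0242,1],[-0.0436,0.003,-0.0117,0,0,0,1],[-0.0436,0.003,-0.0117,0,0,0,1],[-0.0436,0.003,-0.0117,0,0,0,1],[-0.0436,0.003,-0.0117,0,0,0,1],[-0.043,0.0129,0.0032,0,0,0,1],[-0.043,0.0129,0.0032,0,0,0,1],[-0.043,0.0129,0.0032,0,0,0,1],[-0.043,0.0129,0.0032,0,0,0,1],[0,0,0,0,0,0,1]]])

```text
time_s: 13.45
position: [0.4433, 0.0196, 0.3026]
tool_rot: [[0.167, 0.87, 0.463], [0.986, -0.148, -0.077], [0.002, 0.469, -0.883]]
ft_force: [-0.0, -0.1, -0.8]
grip_width: 0.0852
gripper_force: 0.0
```

>>> send_rows(deltas=[[[0,0,0,0,0,0,1]]])

```text
time_s: 13.58
position: [0.4429, 0.0225, 0.3027]
tool_rot: [[0.162, 0.871, 0.463], [0.987, -0.144, -0.075], [0.002, 0.469, -0.883]]
ft_force: [0.6, 0.8, 0.0]
grip_width: 0.0853
gripper_force: 0.0
```

Run:
```python
from h import *
im,P,M,K,s=cam('wrist');print(s['position'],s['ft_force'])
C,m=rim(im,P,-9.33,28,[.5402,.006,.1174]);np.savez('mid',C=C)
Rg=toolR(-9.33,28);t=C+trayR(-9.33,28)@[0,0,.0165]  # TCP 16.5 above measured centre(+bias)
plan(Rg,t);print(t)
cv2.imwrite('pics/w4.png',im[:,:,::-1])
```

```text
[0.44288134 0.02251814 0.30268191] [0.55462083 0.801701   0.04284814]
rim n 2571 rect ((1.7505836486816406, -0.07619476318359375), (62.935516357421875, 151.02655029296875), 0.04422125965356827) z 0.02242112460261688 ext [[-0.0295, 0.033], [-0.0749, 0.0754]] centre [0.542  0.0056 0.1177]
slopes deg [0.27 0.25]
rot 1 x [0.0003, -0.0021, 0.0] deg 0.12
shift tot [-0.0011, 0.0019, 0.1942] | 4 x [-0.0003, 0.0005, 0.0486]
[0.53433724 0.006886   0.13227937]
```

>>> send_rows(deltas=[[[-0.001,0.002,0.05,0,0,0,1],[0,0,0.05,0,0,0,1],[0,0,0.04,0,0,0,1],[0,0,0.03,0,0,0,1],[0,0,0.023,0,0,0,1],[0,0,0,0,0,0,1],[0,0,0,0,0,0,1],[0,0,0,0,0,0,-1],[0,0,0,0,0,0,-1],[0,0,0,0,0,0,-1],[0,0,0,0,0,0,-1],[0,0,0,0,0,0,-1]]])

```text
time_s: 15.12
position: [0.5343, 0.0068, 0.1355]
tool_rot: [[0.162, 0.87, 0.467], [0.987, -0.143, -0.075], [0.002, 0.473, -0.881]]
ft_force: [-3.4, 2.3, 6.9]
grip_width: 0.0611
gripper_force: 53.8
```

Run:
```python
from h import *
s=telemetry.observe();np.savez('gripM',R=s['tool_rot'],p=s['position']);print(s['position'],s['ft_force'],s['wrist_torque'])
g=np.load('gripU.npz');print((g['p']-s['position'])@s['tool_rot'])
C=np.load('mid.npz')['C'];print('TCP rel tray',(s['position']-C)@trayR(-9.33,28))
```

```text
[0.53434178 0.00682923 0.13550493] [-3.36921527  2.32553327  6.89206704] [0.22016735 0.29202318 0.17333832]
[ 0.00113024 -0.00225931 -0.03745785]
TCP rel tray [ 1.52639679e-03 -5.52794360e-05  1.93415803e-02]
```

>>> send_rows(deltas=[[[0,0,-0.006,0,0,0,-1],[0,0,-0.008,0,0,0,-1],[0,0,-0.01,0,0,0,-1],[0,0,-0.02,0,0,0,-1],[0,0,-0.04,0,0,0,-1],[0,0,-0.05,0,0,0,-1],[0,0,0,0,0,0,-1],[0,0,0,0,0,0,-1]]])

```text
time_s: 16.12
position: [0.4719, 0.0166, 0.2522]
tool_rot: [[0.162, 0.87, 0.465], [0.987, -0.144, -0.075], [0.002, 0.471, -0.882]]
ft_force: [0.0, -0.2, -3.9]
grip_width: 0.0609
gripper_force: 56.2
```

Run:
```python
from h import *
im,P,M,K,s=cam('wrist');print(s['position'],s['ft_force'],s['grip_width'])
R=toolR(14,0);plan(R,[.46,-.1,.27],[.468,-.3375,.24])
im,P,M,K,s=cam('side');cv2.imwrite('pics/s5.png',cv2.resize(im[100:300,230:450,::-1],None,fx=2.5,fy=2.5))
```

```text
[0.47191059 0.01660807 0.25222   ] [ 0.01038097 -0.23745734 -3.94167933] 0.06087392238587057
rot 4 x [0.1206, 0.0245, -0.0999] deg 36.32
shift tot [-0.1102, -0.0398, -0.0184] | 3 x [-0.0367, -0.0133, -0.0061]
shift tot [-0.2324, -0.0497, 0.03] | 5 x [-0.0465, -0.0099, 0.006]
```

View pics/s5.png

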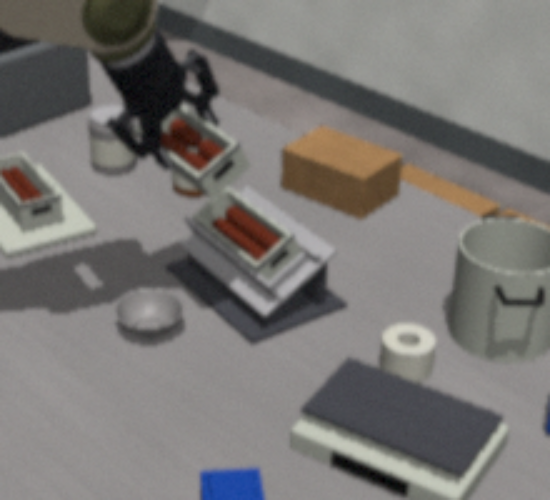

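The middle tray is held, the lower one rests in the stand (crop (250,235)) and the upper one is on the board (crop (30,190)). I move over the scale next.

>>> send_rows(deltas=[[[0,0,0,0.1206,0.0245,-0.0999,-1],[0,0,0,0.1206,0.0245,-0.0999,-1],[0,0,0,0.1206,0.0245,-0.0999,-1],[0,0,0,0.1206,0.0245,-0.0999,-1],[-0.0367,-0.0133,-0.0061,0,0,0,-1],[-0.0367,-0.0133,-0.0061,0,0,0,-1],[-0.0367,-0.0133,-0.0061,0,0,0,-1],[-0.0465,-0.0099,0.006,0,0,0,-1],[-0.0465,-0.0099,0.006,0,0,0,-1],[-0.0465,-0.0099,0.006,0,0,0,-1],[-0.0465,-0.0099,0.006,0,0,0,-1],[-0.0465,-0.0099,0.006,0,0,0,-1]]])

```text
time_s: 17.73
position: [0.4686, -0.3394, 0.2392]
tool_rot: [[-0.242, 0.97, 0.001], [0.97, 0.242, 0.001], [0.001, 0.001, -1.0]]
ft_force: [0.3, -0.1, -2.2]
grip_width: 0.0611
gripper_force: 56.6
```

>>> send_rows(deltas=[[[0,0,0,0,0,0,-1],[0,0,0,0,0,0,-1]]])

```text
time_s: 17.98
position: [0.4686, -0.3372, 0.2398]
tool_rot: [[-0.242, 0.97, 0.001], [0.97, 0.242, 0.001], [0.001, 0.001, -1.0]]
ft_force: [0.5, 0.4, -2.8]
grip_width: 0.0614
gripper_force: 56.5
```

Run:
```python
from h import *
im,P,M,K,s=cam('wrist');print(s['position'],s['ft_force'],s['q'].round(1))
cv2.imwrite('pics/w6.png',im[:,:,::-1])
# platform in scale frame
c=np.array([.468,-.3375,0]);L=(P-c)@trayR(14,0)
m=(abs(L[...,0])<.09)&(abs(L[...,1])<.13)&(L[...,2]>.044)&(L[...,2]<.062)&(im.max(2)<120)
q=L[m];print(m.sum(),'z',np.median(q[:,2]),[np.percentile(q[:,i],[.5,99.5]).round(4) for i in(0,1)],cv2.minAreaRect((q[:,:2]*1000).astype(np.float32)))
plan(toolR(14,0),[.468,-.3375,.12])
```

```text
[ 0.46861849 -0.33724972  0.23984769] [ 0.4866053   0.39004514 -2.78702546] [-47.5  25.2  71.5   0.1  83.3 -61.5]
110 z 0.050321901380157255 [array([-0.0441,  0.0539]), array([0.093 , 0.0934])] ((4.826103210449219, 93.1958236694336), (99.1648941040039, 0.34095484018325806), 0.004269868601113558)
rot 1 x [0.0014, -0.0005, 0.0009] deg 0.1
shift tot [-0.0005, -0.0009, 0.1204] | 3 x [-0.0002, -0.0003, 0.0401]
```

View pics/w6.png

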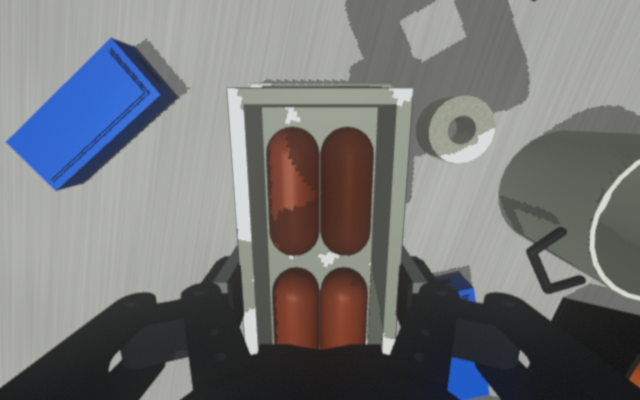

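The wrist view shows the tray held straight (rim u 230–412) over the scale, with the roll at (460,130) and the blue look-alike at (90,110), both clear.

>>> send_rows(deltas=[[[-0.0005,-0.001,0.05,0,0,0,-1],[0,0,0.045,0,0,0,-1],[0,0,0.025,0,0,0,-1],[0,0,0.013,0,0,0,-1],[0,0,0.004,0,0,0,-1],[0,0,0.002,0,0,0,-1],[0,0,0,0,0,0,-1],[0,0,0,0,0,0,-1]]])

```text
time_s: 19.02
position: [0.4681, -0.3384, 0.1027]
tool_rot: [[-0.242, 0.97, 0.003], [0.97, 0.242, -0.001], [-0.002, 0.002, -1.0]]
ft_force: [0.4, -0.4, -3.4]
grip_width: 0.0615
gripper_force: 56.3
```

>>> send_rows(deltas=[[[0,0,0.0015,0,0,0,-1],[0,0,0.0015,0,0,0,-1],[0,0,0,0,0,0,-1],[0,0,0,0,0,0,-1]]])

```text
time_s: 19.52
position: [0.468, -0.3383, 0.0991]
tool_rot: [[-0.242, 0.97, 0.002], [0.97, 0.242, -0.0], [-0.001, 0.002, -1.0]]
ft_force: [-0.3, 0.7, -2.8]
grip_width: 0.061
gripper_force: 56.4
```

>>> send_rows(deltas=[[[0,0,0.0015,0,0,0,-1],[0,0,0,0,0,0,-1],[0,0,0,0,0,0,-1]]])

```text
time_s: 19.9
position: [0.468, -0.3383, 0.0976]
tool_rot: [[-0.242, 0.97, 0.002], [0.97, 0.242, -0.0], [-0.001, 0.002, -1.0]]
ft_force: [0.1, 0.0, -3.3]
grip_width: 0.0614
gripper_force: 56.4
```

>>> send_rows(deltas=[[[0,0,0.0015,0,0,0,-1],[0,0,0,0,0,0,-1],[0,0,0,0,0,0,-1]]])

```text
time_s: 20.27
position: [0.468, -0.3383, 0.0961]
tool_rot: [[-0.242, 0.97, 0.002], [0.97, 0.242, -0.0], [-0.001, 0.002, -1.0]]
ft_force: [-0.2, -0.2, -3.5]
grip_width: 0.061
gripper_force: 56.4
```

>>> send_rows(deltas=[[[0,0,0.001,0,0,0,-1],[0,0,0,0,0,0,-1],[0,0,0,0,0,0,-1]]])

```text
time_s: 20.65
position: [0.468, -0.3383, 0.0951]
tool_rot: [[-0.242, 0.97, 0.002], [0.97, 0.242, -0.0], [-0.001, 0.002, -1.0]]
ft_force: [-0.4, 0.1, -2.8]
grip_width: 0.0612
gripper_force: 56.4
```

>>> send_rows(deltas=[[[0,0,0.001,0,0,0,-1],[0,0,0,0,0,0,-1],[0,0,0,0,0,0,-1]]])

```text
time_s: 21.02
position: [0.468, -0.3383, 0.0941]
tool_rot: [[-0.242, 0.97, 0.002], [0.97, 0.242, -0.0], [-0.001, 0.002, -1.0]]
ft_force: [0.3, -0.2, -3.9]
grip_width: 0.0613
gripper_force: 56.6
```

>>> send_rows(deltas=[[[0,0,0.001,0,0,0,-1],[0,0,0,0,0,0,-1],[0,0,0,0,0,0,-1]]])

```text
time_s: 21.4
position: [0.468, -0.3383, 0.0939]
tool_rot: [[-0.242, 0.97, 0.002], [0.97, 0.242, -0.001], [-0.002, 0.002, -1.0]]
ft_force: [-3.0, 1.3, 6.0]
grip_width: 0.0612
gripper_force: 57.4
```

>>> send_rows(deltas=[[[0,0,-0.0005,0,0,0,-1],[0,0,0,0,0,0,-1],[0,0,0,0,0,0,0.5],[0,0,0,0,0,0,0.8],[0,0,0,0,0,0,1],[0,0,0,0,0,0,1],[0,0,-0.02,0,0,0,1],[0,0,-0.05,0,0,0,1],[0,0,-0.06,0,0,0,1],[0,0,-0.06,0,0,0,1],[0,0,0,0,0,0,1],[0,0,0,0,0,0,1]]])

```text
time_s: 22.9
position: [0.4674, -0.338, 0.2828]
tool_rot: [[-0.242, 0.97, 0.001], [0.97, 0.242, 0.0], [0.0, 0.001, -1.0]]
ft_force: [0.4, 0.0, -0.3]
grip_width: 0.0853
gripper_force: 0.0
```

Run:
```python
from h import *
im,P,M,K,s=cam('wrist');print(s['position'],s['ft_force'])
c=np.array([.468,-.3383,.0745]);C,m=rim(im,P,14,0,c)
L=(P-c)@trayR(14,0);h=P[...,2]
m=(abs(L[...,0])<.09)&(abs(L[...,1])<.13)&(h>.044)&(h<.062)&(im.max(2)<120)
q=L[m];print(m.sum(),'platform z',np.median(q[:,2])+.0745,cv2.minAreaRect((q[:,:2]*1000).astype(np.float32)))
cv2.imwrite('pics/w7.png',im[:,:,::-1])
r=np.load('relU.npz');p=r['p'];plan(r['R'],[.43,.0,.3],[p[0],p[1],.20],[p[0],p[1],p[2]])
```

```text
[ 0.46740665 -0.33796858  0.28283518] [ 0.39691424  0.0219961  -0.34507528]
rim n 2563 rect ((-0.8557052612304688, 0.41999053955078125), (62.90172576904297, 149.58311462402344), 0.05410807207226753) z 0.022330639455776586 ext [[-0.0321, 0.0304], [-0.0739, 0.0752]] centre [ 0.4671 -0.3381  0.0738]
slopes deg [-0.01  0.22]
7146 platform z 0.05096973538638188 ((1.6820220947265625, -0.07086181640625), (189.42974853515625, 109.71297454833984), 89.8045883178711)
rot 3 x [-0.0008, -0.0006, 0.1606] deg 27.61
shift tot [0.3196, -0.1156, -0.018] | 7 x [0.0457, -0.0165, -0.0026]
shift tot [0.3674, -0.0578, 0.1] | 8 x [0.0459, -0.0072, 0.0125]
shift tot [-0.0001, -0.0004, 0.1456] | 3 x [-0.0, -0.0001, 0.0485]
```

View pics/w7.png

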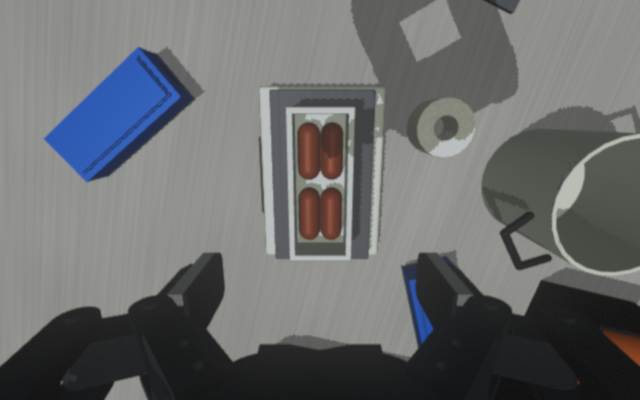

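The middle tray stands on the platform (rim u 286–354, platform u 270–376), about 2.5 mm off centre and parallel to it. I go back for the upper tray.

>>> send_rows(deltas=[[[0,0,0,0,0,0.1606,1],[0,0,0,0,0,0.1606,1],[0,0,0,0,0,0.1606,1],[0.0457,-0.0165,-0.0026,0,0,0,1],[0.0457,-0.0165,-0.0026,0,0,0,1],[0.0457,-0.0165,-0.0026,0,0,0,1],[0.0457,-0.0165,-0.0026,0,0,0,1],[0.0457,-0.0165,-0.0026,0,0,0,1],[0.0457,-0.0165,-0.0026,0,0,0,1],[0.0457,-0.0165,-0.0026,0,0,0,1]]])

```text
time_s: 24.2
position: [0.4297, 0.0014, 0.3003]
tool_rot: [[0.235, 0.972, -0.001], [0.972, -0.235, 0.0], [0.0, -0.001, -1.0]]
ft_force: [-0.2, 0.5, -0.4]
grip_width: 0.0851
gripper_force: 0.0
```

>>> send_rows(deltas=[[[0.0459,-0.0072,0.0125,0,0,0,1],[0.0459,-0.0072,0.0125,0,0,0,1],[0.0459,-0.0072,0.0125,0,0,0,1],[0.0459,-0.0072,0.0125,0,0,0,1],[0.0459,-0.0072,0.0125,0,0,0,1],[0.0459,-0.0072,0.0125,0,0,0,1],[0.0459,-0.0072,0.0125,0,0,0,1],[0.0459,-0.0072,0.0125,0,0,0,1],[0,0,0,0,0,0,1],[0,0,0,0,0,0,1]]])

```text
time_s: 25.45
position: [0.4606, 0.3698, 0.2005]
tool_rot: [[0.235, 0.972, 0.0], [0.972, -0.235, -0.002], [-0.002, 0.0, -1.0]]
ft_force: [0.3, -0.3, 0.2]
grip_width: 0.0853
gripper_force: 0.0
```

Run:
```python
from h import *
s=telemetry.observe();print(s['position'],s['ft_force'])
im,P,M,K,s=cam('wrist');C,m=rim(im,P,-13.6,0,[.4602,.3707,.038])
r=np.load('relU.npz');p=r['p'];plan(r['R'],p)
```

```text
[0.46060477 0.36980802 0.20048966] [ 0.29427167 -0.27625023  0.21839265]
rim n 3584 rect ((-0.4898643493652344, -1.4193038940429688), (63.053565979003906, 151.3449249267578), 0.03502863645553589) z 0.021867712563792698 ext [[-0.0316, 0.0308], [-0.0754, 0.0742]] centre [0.4594 0.3694 0.0369]
slopes deg [0.06 0.38]
rot 1 x [-0.0015, 0.0014, -0.0006] deg 0.12
shift tot [0.001, -0.0011, 0.1466] | 3 x [0.0003, -0.0004, 0.0489]
```

>>> send_rows(deltas=[[[0.001,-0.001,0.05,0,0,0,1],[0,0,0.045,0,0,0,1],[0,0,0.03,0,0,0,1],[0,0,0.02,0,0,0,1],[0,0,0,0,0,0,1],[0,0,0,0,0,0,1],[0,0,0,0,0,0,1],[0,0,0,0,0,0,-1],[0,0,0,0,0,0,-1],[0,0,0,0,0,0,-1],[0,0,0,0,0,0,-1],[0,0,0,0,0,0,-1]]])

```text
time_s: 27.0
position: [0.4608, 0.3716, 0.0573]
tool_rot: [[0.235, 0.972, 0.003], [0.972, -0.235, 0.0], [0.001, 0.003, -1.0]]
ft_force: [-0.4, -0.9, 6.6]
grip_width: 0.061
gripper_force: 55.9
```

Run:
```python
from h import *
s=telemetry.observe();np.savez('grip2',R=s['tool_rot'],p=s['position']);print(s['position'],s['ft_force'],s['wrist_torque'])
r=np.load('relU.npz');print('diff vs release, tool',((s['position']-r['p'])@s['tool_rot']).round(4))
```

```text
[0.46084216 0.37157164 0.05733373] [-0.43204419 -0.94555173  6.56201242] [-0.16246852  0.18562396  0.02820312]
diff vs release, tool [ 0.001   0.0002 -0.0029]
```

>>> send_rows(deltas=[[[0,0,-0.006,0,0,0,-1],[0,0,-0.014,0,0,0,-1],[0,0,-0.04,0,0,0,-1],[0,0,-0.05,0,0,0,-1],[0,0,-0.05,0,0,0,-1],[0,0,0,0,0,0,-1],[0,0,0,0,0,0,-1]]])

```text
time_s: 27.88
position: [0.4595, 0.3712, 0.2157]
tool_rot: [[0.235, 0.972, 0.0], [0.972, -0.235, -0.001], [-0.001, 0.0, -1.0]]
ft_force: [0.3, -0.2, -3.7]
grip_width: 0.0608
gripper_force: 56.4
```

Run:
```python
from h import *
Rt=trayR(-9.33,28);cu=np.array([.5217,.009,.1527]);cl=cu-Rt[:,2]*.08
for n in('scene','side'):
    z=np.load(n+'.npz');print(n,'upper t0');C0,_=rim(z['im'],z['P'],-9.33,28,cu,zr=(.015,.03),half=(.04,.085))
    im,P,M,K,s=cam(n);print('lower');C1,m=rim(im,P,-9.33,28,cl,zr=(.015,.03),half=(.04,.085))
    print('lower-upper in tray',((C1-C0)@Rt).round(4))
s=telemetry.observe();print(s['position'],s['ft_force'],s['grip_width'])
g=np.load('gripM.npz');Rg=toolR(-9.33,28);T=g['p']+Rg@[.002,0,0]
print('T',T);plan(Rg,[.43,.25,.29],T-Rg[:,2]*.10,T-Rg[:,2]*.02)
```

```text
scene upper t0
rim n 396 rect ((1.7751884460449219, 1.501068115234375), (66.56425476074219, 151.58758544921875), 0.23016035556793213) z 0.0209129380276736 ext [[-0.0313, 0.0343], [-0.0727, 0.0769]] centre [0.5245 0.0101 0.1517]
slopes deg [ 0.3  -0.09]
lower
rim n 297 rect ((3.721586227416992, 1.1760940551757812), (68.79383087158203, 151.99465942382812), 0.2840607166290283) z 0.022334938340721283 ext [[-0.0287, 0.0378], [-0.0734, 0.0768]] centre [0.5625 0.0035 0.0832]
slopes deg [ 0.45 -0.17]
lower-upper in tray [ 0.0019 -0.0003 -0.0786]
side upper t0
rim n 257 rect ((-2.156007766723633, -2.0038299560546875), (157.2530517578125, 64.1494140625), 89.78683471679688) z 0.02137177767337867 ext [[-0.0338, 0.0294], [-0.08, 0.075]] centre [0.5203 0.0072 0.1503]
slopes deg [0.46 0.11]
lower
rim n 234 rect ((1.1669788360595703, -3.2080230712890625), (157.05259704589844, 64.20172119140625), 89.60993194580078) z 0.021401453452884363 ext [[-0.0299, 0.0329], [-0.081, 0.0729]] centre [ 5.60e-01 -5.00e-04  8.12e-02]
slopes deg [-0.02  0.13]
lower-upper in tray [ 0.0033 -0.0012 -0.08  ]
[0.45952571 0.37119882 0.21483641] [ 0.35966634 -0.7023296  -4.46898709] 0.06145876373595089
T [0.53466602 0.00880277 0.13550493]
rot 3 x [-0.1631, 0.0068, -0.0241] deg 28.36
shift tot [-0.1244, 0.0269, -0.0708] | 3 x [-0.0415, 0.009, -0.0236]
shift tot [-0.221, 0.0532, 0.1033] | 5 x [-0.0442, 0.0106, 0.0207]
shift tot [0.0, 0.0, 0.08] | 2 x [0.0, 0.0, 0.04]
```

>>> send_rows(deltas=[[[0,0,0,-0.1631,0.0068,-0.0241,-1],[0,0,0,-0.1631,0.0068,-0.0241,-1],[0,0,0,-0.1631,0.0068,-0.0241,-1],[-0.0415,0.009,-0.0236,0,0,0,-1],[-0.0415,0.009,-0.0236,0,0,0,-1],[-0.0415,0.009,-0.0236,0,0,0,-1],[-0.0442,0.0106,0.0207,0,0,0,-1],[-0.0442,0.0106,0.0207,0,0,0,-1],[-0.0442,0.0106,0.0207,0,0,0,-1],[-0.0442,0.0106,0.0207,0,0,0,-1],[-0.0442,0.0106,0.0207,0,0,0,-1],[0,0,0,0,0,0,-1]]])

```text
time_s: 29.48
position: [0.4887, 0.0138, 0.2225]
tool_rot: [[0.167, 0.871, 0.461], [0.986, -0.149, -0.076], [0.002, 0.468, -0.884]]
ft_force: [0.0, 1.2, -3.2]
grip_width: 0.0612
gripper_force: 56.9
```

>>> send_rows(deltas=[[[0,0,0,0,0,0,-1],[0,0,0,0,0,0,-1]]])

```text
time_s: 29.72
position: [0.4886, 0.0177, 0.2246]
tool_rot: [[0.16, 0.87, 0.466], [0.987, -0.142, -0.074], [0.002, 0.472, -0.882]]
ft_force: [-0.2, 0.4, -3.3]
grip_width: 0.0614
gripper_force: 56.9
```

Run:
```python
from h import *
s=telemetry.observe();print(s['position'],s['ft_force'],s['grip_width'])
g=np.load('gripM.npz');Rg=toolR(-9.33,28);T=g['p']+Rg@[.0015,0,0]
plan(Rg,T-Rg[:,2]*.02,T)
```

```text
[0.48863986 0.01770171 0.22459933] [-0.19361381  0.35163061 -3.31088856] 0.061351977086784616
rot 1 x [0.0023, -0.0028, 0.0005] deg 0.21
shift tot [-0.0018, -0.0005, 0.0807] | 2 x [-0.0009, -0.0002, 0.0403]
shift tot [-0.0, -0.0, 0.02] | 1 x [-0.0, -0.0, 0.02]
```

>>> send_rows(deltas=[[[-0.0018,-0.0005,0.035,0.002,-0.002,0,-1],[0,0,0.03,0,0,0,-1],[0,0,0.015,0,0,0,-1],[0,0,0.008,0,0,0,-1],[0,0,0,0,0,0,-1],[0,0,0,0,0,0,-1],[0,0,0,0,0,0,-1]]])

```text
time_s: 30.6
position: [0.5292, 0.0083, 0.1475]
tool_rot: [[0.163, 0.87, 0.465], [0.987, -0.144, -0.076], [0.0, 0.471, -0.882]]
ft_force: [0.1, 0.1, -3.3]
grip_width: 0.0609
gripper_force: 56.8
```

Run:
```python
from h import *
s=telemetry.observe();print(s['position'],s['ft_force'],s['grip_width'])
g=np.load('gripM.npz');Rg=toolR(-9.33,28);T=g['p']+Rg@[.0015,0,0]
plan(Rg,T)
```

```text
[0.52917833 0.00831947 0.1474998 ] [ 0.09340162  0.05708763 -3.30225607] 0.0609080584274056
rot 1 x [0.0021, 0.0001, -0.0009] deg 0.13
shift tot [0.0009, -0.0009, 0.0131] | 1 x [0.0009, -0.0009, 0.0131]
```

>>> send_rows(deltas=[[[0.0009,-0.0008,0.004,0.002,0,0,-1],[0,0,0.002,0,0,0,-1],[0,0,0.002,0,0,0,-1],[0,0,0,0,0,0,-1],[0,0,0,0,0,0,-1]]])

```text
time_s: 31.22
position: [0.5323, 0.0087, 0.1394]
tool_rot: [[0.163, 0.872, 0.462], [0.987, -0.144, -0.076], [0.0, 0.468, -0.883]]
ft_force: [-0.4, -0.6, -3.7]
grip_width: 0.0609
gripper_force: 56.9
```

>>> send_rows(deltas=[[[0,0,0.0015,0,0,0,-1],[0,0,0,0,0,0,-1],[0,0,0,0,0,0,-1]]])

```text
time_s: 31.6
position: [0.533, 0.0086, 0.1381]
tool_rot: [[0.163, 0.872, 0.462], [0.987, -0.144, -0.076], [0.0, 0.469, -0.883]]
ft_force: [0.4, 0.1, -4.5]
grip_width: 0.0613
gripper_force: 56.9
```

>>> send_rows(deltas=[[[0,0,0.0015,0,0,0,-1],[0,0,0,0,0,0,-1],[0,0,0,0,0,0,-1]]])

```text
time_s: 31.98
position: [0.5337, 0.0085, 0.1367]
tool_rot: [[0.163, 0.872, 0.462], [0.987, -0.144, -0.076], [0.0, 0.468, -0.883]]
ft_force: [-0.6, -0.2, -3.8]
grip_width: 0.061
gripper_force: 56.9
```

>>> send_rows(deltas=[[[0,0,0.001,0,0,0,-1],[0,0,0,0,0,0,-1],[0,0,0,0,0,0,-1]]])

```text
time_s: 32.35
position: [0.5342, 0.0084, 0.1359]
tool_rot: [[0.163, 0.872, 0.462], [0.987, -0.144, -0.076], [0.0, 0.469, -0.883]]
ft_force: [-1.3, 0.2, -2.1]
grip_width: 0.0609
gripper_force: 57.1
```

>>> send_rows(deltas=[[[0,0,0.001,0,0,0,-1],[0,0,0,0,0,0,-1],[0,0,0,0,0,0,-1]]])

```text
time_s: 32.72
position: [0.5343, 0.0084, 0.1358]
tool_rot: [[0.163, 0.871, 0.463], [0.987, -0.144, -0.076], [0.0, 0.469, -0.883]]
ft_force: [-9.2, 0.0, 8.7]
grip_width: 0.0612
gripper_force: 58.9
```

>>> send_rows(deltas=[[[0,0,0.001,0,0,0,-1],[0,0,0,0,0,0,-1],[0,0,0,0,0,0,-1]]])

```text
time_s: 33.1
position: [0.5343, 0.0084, 0.1357]
tool_rot: [[0.163, 0.871, 0.464], [0.987, -0.144, -0.076], [0.0, 0.47, -0.883]]
ft_force: [-20.6, -0.7, 21.8]
grip_width: 0.0613
gripper_force: 60.8
```

>>> send_rows(deltas=[[[0,0,-0.0017,0,0,0,-1],[0,0,0,0,0,0,-1],[0,0,0,0,0,0,0.5],[0,0,0,0,0,0,0.8],[0,0,0,0,0,0,1],[0,0,0,0,0,0,1],[0,0,-0.02,0,0,0,1],[0,0,-0.05,0,0,0,1],[0,0,-0.06,0,0,0,1],[0,0,-0.06,0,0,0,1],[0,0,0,0,0,0,1],[0,0,0,0,0,0,1]]])

```text
time_s: 34.6
position: [0.4464, 0.0228, 0.3027]
tool_rot: [[0.163, 0.872, 0.462], [0.987, -0.144, -0.076], [0.0, 0.468, -0.884]]
ft_force: [0.1, 0.3, -0.4]
grip_width: 0.0852
gripper_force: 0.0
```

Run:
```python
from h import *
im,P,M,K,s=cam('wrist');print(s['position'],s['ft_force'])
C,m=rim(im,P,-9.33,28,[.5402,.006,.1174])
print('vs middle was',((C-np.load('mid.npz')['C'])@trayR(-9.33,28)).round(4))
im,P,M,K,s=cam('side');cv2.imwrite('pics/s8.png',cv2.resize(im[100:300,200:460,::-1],None,fx=3,fy=3))
```

```text
[0.44637041 0.02279368 0.30271839] [ 0.13529659  0.25557594 -0.41966412]
rim n 2836 rect ((1.4107093811035156, -0.0794677734375), (150.23387145996094, 62.9177360534668), 89.96432495117188) z 0.02227494340227156 ext [[-0.0298, 0.0326], [-0.0746, 0.075]] centre [0.5418 0.0057 0.1174]
slopes deg [0.1 0.4]
vs middle was [-0.0003 -0.     -0.0001]
```

View pics/s8.png

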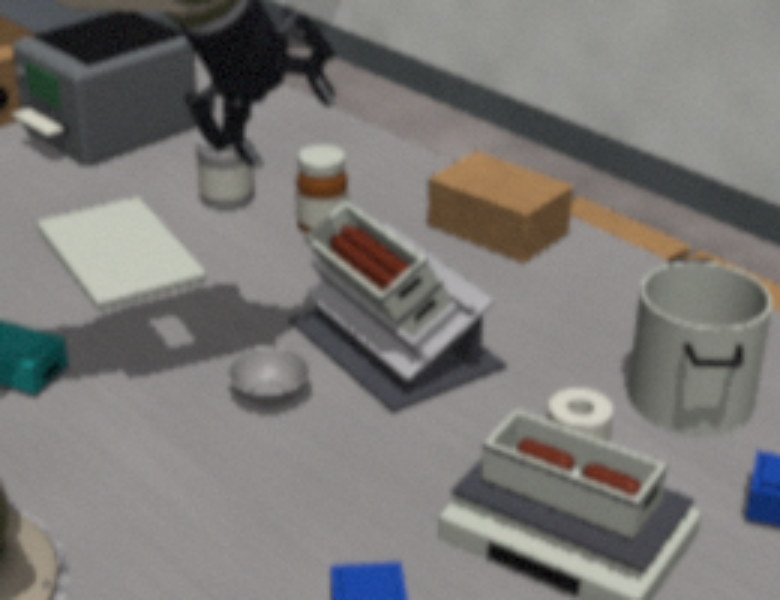

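The upper tray sits home on the lower one (crop (375,260)), exactly where the middle tray was to within 0.3 mm. The middle tray is on the scale (crop (570,470)) and the bystanders are undisturbed.

```bash
python3 -c "
from rig import env;print(env.close_job())"
```

```text
the job is handed in; nothing more can be done
None
```

The job is handed in after about 35 s of robot time: the middle tray is released on the scale platform, parallel to it and about 2.5 mm off centre across its width, and the upper tray is home on the lower tray, within 0.3 mm of where the middle one sat.

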